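# Pin the caddy to its dock

### The job

Slide the white caddy along its rail until it is fully home, with the slot of its steel tongue under the hole of the bracket, then take the steel pin out of its stand and thread it down through the bracket's upper plate, the tongue and the lower plate until its collar sits flat on the bracket, and let go. The bracket can be set a little to either side, so feel gently for the hole and never press hard with the pin; leave the other things where they are.

Things in the scene. Friction and masses are not known exactly. Their poses are not given: they have to be found in the camera images.
- dock: Fixed grey rail plate on the ledge, 124 mm (its x) by 310 mm (its y, from -35 to +275), 6 mm thick. It carries the bracket at its -y end and the sliding caddy on its +y part. Origin on the ledge under the NOMINAL axis of the bracket's holes; +y runs along the rail from bracket to caddy, z up.
- bracket_top (a point): Fixed to the dock: NOMINAL centre of the hole in the bracket's upper plate, 64 mm above the ledge. The steel bracket is a bridge 92 mm (dock x) by 36 mm: two plates 6 mm thick, tops at 20 and 64 mm, each with a 12 mm round hole, in line. It is clamped in slots: the true holes lie -12 to +12 mm along dock x from this point (0 along y), which is not measured.
- caddy (a joint): Slide of the white caddy along the dock's +y, in m: 0 = home, the tongue's slot exactly in line with the bracket's holes; larger = further from the bracket (start 0.03 to 0.06). A stop lies 1.5 mm past home (-0.0015). About 3 N of friction; it stays where it is left.
- tongue_slot (a point): Centre of the slot in the caddy's steel tongue, at the tongue's top, 42 mm above the ledge; moves with the caddy. The tongue is a flat bar 54 mm wide, 6 mm thick, that runs from the caddy between the bracket's two plates. The slot is 40 mm (dock x) by 12 mm (dock y), so it clears every bracket setting.
- caddy_grip (a point): Centre of the upright grip fin on the caddy's lid: 50 mm (dock x) by 16 mm (dock y) by 36 mm high, 101 to 137 mm above the ledge. Moves with the caddy; axes as the dock's; at home at dock x = 0, y = 140 mm. The white plastic caddy is 100 x 100 mm under a 106 x 106 mm lid, top at 101 mm.
- pin_head (a point): Steel pin, about 90 g, 98 mm long, upright in its stand. This point: centre of its head, z up along the pin. Square grip 16 x 16 mm (sides along x, y) from 17 below to 21 mm above; collar 25 mm wide, underside 21 mm below this point; then the shaft, 10 mm thick, 56 mm long, its flat end 77 mm below this point, narrowed to 9 mm by a chamfer 1 mm high.
- stand: Fixed white ceramic stand, a round block 60 mm across and 64 mm high with a 17 mm hole; the pin hangs in it with its collar on the top. Origin at the centre of its underside.
- mug: Red plastic mug, 76 mm across, 90 mm high, a bystander. Origin at the centre of its underside.
- holder: Glass holder (68 mm across, 100 mm high) with two toothbrushes reaching 185 mm, a bystander. Origin at the centre of its underside.
- tongue_cleaner: U-shaped steel tongue cleaner lying flat, 120 x 50 mm, 6 mm thick, a bystander. Origin at the centre of its underside.
- hairbrush: Small round plastic hairbrush lying flat, 150 mm long, 24 mm high, origin under the centre of its round head, handle 117 mm long towards its -x, a bystander. Origin on the ledge.
- lotion: White lotion bottle, 54 mm across, 150 mm high, a bystander. Origin at the centre of its underside.
- soap_dish: Ceramic soap dish with soap, 90 x 120 mm, 28 mm high, a bystander. Origin at the centre of its underside.
There are look-alikes about, which are no part of the job. Of the things shaped like the part that bears pin_head, the bare steel one is meant.

How it is judged:
On the way, in this order (a step that is already met when the one before it is completed fails the run):
1. the caddy is slid home, within 3.5 mm (value of joint caddy below 0.0035 m), for 0.2 s.
2. the pin's end is through the bracket's upper plate, the pin upright and the caddy home (value of joint caddy below 0.0035 m and x of pin_head in the frame of dock between -0.0155 and 0.0155 m and y of pin_head in the frame of dock between -0.005 and 0.005 m and angle between pin_head's own z axis and vertical below 0.07 rad and z of pin_head in the frame of dock below 0.132 m), for 0.04 s.
3. the pin is through the tongue and the lower plate too, its collar on the bracket (x of pin_head in the frame of dock between -0.0155 and 0.0155 m and y of pin_head in the frame of dock between -0.005 and 0.005 m and value of joint caddy below 0.0035 m and angle between pin_head's own z axis and vertical below 0.07 rad and z of pin_head in the frame of dock below 0.0875 m), for 0.2 s.
At the end, for the whole second after the job is handed in: The caddy is within 3.5 mm of home; the pin stands upright (within 4 degrees) through upper plate, tongue and lower plate, its collar within 2.5 mm of the bracket's top, at rest and released (all of step 3 and linear speed of pin below 0.02 m/s); the robot touches nothing.
It fails at once if the pin is pressed against bracket, caddy or rail with more than 30 N (contact force between pin and dock above 30 N).
It fails at once if a bystander is moved by more than 30 mm (distance of any of mug, holder, tongue_cleaner, hairbrush, lotion, soap_dish from where it was at the start of the episode above 0.03 m).
It also fails if it takes over 72 s, if anything falls off the work surface, if the arm or the gripper's body presses on something with over 40 N, if the wrist force passes 120 N, or if a joint passes its speed limit or range.

### The arm

A 7-joint arm with a two-finger parallel gripper is mounted at the origin on the work surface. World frame = base frame: x ahead of the robot, y to its left, z up, the work surface at z = 0. Lengths are in m, angles in rad, forces in N, time in s.
With the tool pointing down it reaches from about 0.35 to 0.9 m from the base axis. Payload 8.1 kg.
Tool frame: the origin (TCP) lies on the centre line of the jaws, within the pads' length; the fingertips stand 19 mm ahead of it and the grasp point (between the pads) is the TCP; z points along the fingers, y is the direction in which the jaws open and shut (so a half turn about z gives the same grasp; the last joint's range is limited). The gripper opens to 92 mm and grips with 3 to 60 N. Pads are 19 mm wide; open, the fingers measure 130 mm over their backs; the gripper's body (75 mm by 190 mm) begins 47 mm behind the grasp point.
Start: joints at [1.002, 0.434, 0.025, 1.573, -0.012, 1.134, -0.075], TCP at [0.281, -0.558, 0.246] pointing down, gripper open.
Joint ranges: [-2.62, 2.62], [-0.44, 2.09], [-1.27, 1.32], [0.08, 2.57], [-1.32, 4.46], [0.12, 2], [-2.74, 2.74]. Speed limits (rad/s): [2.22, 2.22, 3.01, 3.01, 3.14, 3.14, 3.14].

### API

Orientations are given as a rotation vector (axis times angle).
In Python, from cell import monitor, imaging, workorder, outline_of gives the robot as it stands.
- The arm moves only by the tool move_arm, never from a script. Its argument "series" is a list of rows, each a list of 6 numbers: the shift along the world's x, y, z in cm, then the turn, a rotation vector about the world's x, y, z in degrees. A call has 1 to 8 rows; each row shifts and turns the commanded pose from where the row before left it; what a row does not reach is not made up. A row lasts 1/10 s, in which the tool goes at most 50 mm and 8.59 degrees, less where a joint would pass 70% of its speed; a pose out of reach is approached as far as the arm can. A call with a gripper value outside its range is refused whole. "grip" is the opening, from 0 (shut) to 1 (fully open), set as the call begins (left out, the last holds). The fingers move at their own pace and stop on an object; "force" is the grip in N (left out, the last holds). Time passes only in rows, so rows that do not move let the fingers close. It gives the time, the measured TCP pose, the force and the opening at its end, in the units of the state.
- monitor.observe(): the state, without advancing time (a new reading comes with each control period).
- imaging.get_image(name): name is "side" or "top" or "wrist"; returns a dict with "color" (384x512x3 uint8, red, green, blue), "fx", "fy", "cx", "cy" (pixels), "rvec" (rotation vector, rad) and "tvec" (3), from world to camera coordinates, as OpenCV has them; the wrist camera has in their place "mount" (4x4, takes a point from camera to tool coordinates, whose origin is the TCP and whose axes are the flange's). Camera axes: x right, y down, z forward; pixel columns grow to the right and rows downward; lengths in m; the calibration is good to about 2 mm. A picture is of the moment at which its call begins: read the wrist's pose just before it. There is no depth.
- workorder.sign_off(): hands the job in, once; it reports no verdict.
Trained networks look in the newest picture that a camera, given by its name, has taken for a name from the list of things; names that differ only in an ending like _2 or _b are one class to them, and where a whole thing is asked for, a point or a joint stands for the part that bears it (a point fixed in the world has none). Each returns a list of dicts, best first, with "p" (0 to 1); they miss things now and then, are a little off and sometimes report something else, mostly with a low value. They report only what shows in the picture. A call takes as long as a camera call. They do not tell look-alikes from the thing itself.
- outline_of(camera, thing): "mask" (384x512 bool, what is visible of it) and "rect" ([left, top, width, height] in pixels, round what is visible of it).
The state is a dict: "clock": time; "joints": joint angles; "dq": joint speeds; "joint_efforts": joint torques, N m; "position": TCP position; "ee_rot": TCP orientation; "force": force on the tool from outside, world axes, zero at the start; "ft_torque": the same for the moment, N m; "width": opening from 0.0 (shut) to 1.0 (fully open).
Only numpy, scipy, OpenCV 4.12 (cv2) and the standard library are available. Lean on these libraries where they do the work, as an engineer would, in place of code of your own. Each camera call takes 0.05 s, during which the arm holds its last target. There are 200 camera calls.

## Working session

There is one attempt and no reset: what is moved stays moved. The work goes in short steps, Python scripts to look and compute and a tool call to move; the robot and the scene stay as the last step left them, time stands still between calls to the robot, and variables do not carry over. Pictures are saved under pics/ and viewed, about 8 in all and at most 12, crops included, and the job is handed in when it is done.

Besides the shell and the picture viewer there is one more tool, called after "Request:" by a JSON object that holds its "api" and its "payload", one argument or row to a line. move_arm: Moves the arm, as the interface text tells. Its arguments: {"type":"object","properties":{"series":{"type":"array"},"grip":{"type":"number"},"force":{"type":"number"}},"required":["series"]}

```bash
ls; mkdir -p pics
cat > h.py <<'E'
import numpy as np, cv2
from cell import monitor, imaging, workorder, outline_of
def R(r): return cv2.Rodrigues(np.array(r,float))[0]
def cam(im, st=None):
    K=np.array([[im['fx'],0,im['cx']],[0,im['fy'],im['cy']],[0,0,1]])
    if 'mount' in im:
        M=np.array(im['mount']);T=np.eye(4);T[:3,:3]=R(st['ee_rot']);T[:3,3]=st['position']
        W=np.linalg.inv(T@M); return K,W[:3,:3],W[:3,3]
    return K,R(im['rvec']),np.array(im['tvec'],float)
def ray(c,uv,z):
    K,Rm,t=c; d=Rm.T@np.linalg.inv(K)@np.array([uv[0],uv[1],1.]); o=-Rm.T@t
    return o+d*(z-o[2])/d[2]
def proj(c,P):
    K,Rm,t=c; q=K@(Rm@np.array(P,float)+t); return q[:2]/q[2]
def save(n,c): cv2.imwrite('pics/'+n,cv2.cvtColor(c,cv2.COLOR_RGB2BGR))
E
python3 - <<'E'
from h import *
print(monitor.observe())
for n in ('top','side'):
    im=imaging.get_image(n); save(n+'0.png',im['color']); c=cam(im); print(n,-c[1].T@c[2])
    for t in ['dock','caddy','tongue_slot','caddy_grip','pin_head','stand','mug','holder','lotion','hairbrush','tongue_cleaner','soap_dish']:
        try:
            for o in outline_of(n,t)[:3]:
                ys,xs=np.nonzero(o['mask']); print(t,round(o['p'],2),o['rect'],xs.mean().round(1),ys.mean().round(1),ray(c,(xs.mean(),ys.mean()),0.05).round(3))
        except Exception as e: print(t,e)
E
```

```text
pics
{'clock': 0.0, 'joints': array([ 1.00241132,  0.43525178,  0.02493517,  1.57408968, -0.01158155,
        1.13399322, -0.07511885]), 'dq': array([-5.54569944e-04, -1.26421271e-03,  9.52767900e-04,  3.43609222e-04,
       -7.17247760e-04, -1.17185516e-03,  4.63104783e-05]), 'joint_efforts': array([ 2.22866795e-03, -6.67850661e+01,  9.86229032e-01, -3.14456749e+01,
       -6.03109784e-02,  4.27718216e-02,  2.29031002e-04]), 'position': array([ 0.28045316, -0.55800768,  0.24492949]), 'ee_rot': array([-3.05532229e+00, -7.24636828e-01,  7.99812759e-04]), 'force': array([ 0.2559605 , -0.18421288, -0.23967413]), 'ft_torque': array([-0.00853929, -0.01910676, -0.00315543]), 'width': 0.9983344305046932}
top [0.41104007 0.10638366 1.33508782]
caddy 0.74 [173.5, 189.8, 83.0, 42.7] 207.6 213.1 [0.528 0.239 0.05 ]
tongue_slot 0.62 [116.0, 171.5, 27.3, 23.0] 130.6 181.8 [0.612 0.463 0.05 ]
tongue_slot 0.57 [173.0, 189.6, 81.8, 43.5] 207.3 213.1 [0.528 0.24  0.05 ]
caddy_grip 0.79 [172.8, 188.3, 86.4, 43.7] 207.2 213.3 [0.527 0.24  0.05 ]
pin_head 0.66 [382.3, 140.6, 10.5, 10.0] 384.8 145.0 [ 0.
[... 1064 characters left out ...]
5.4 271.9 [ 0.738 -0.252  0.05 ]
stand 0.96 [282.8, 262.9, 23.0, 30.0] 293.9 276.5 [ 0.654 -0.266  0.05 ]
mug 0.93 [197.1, 264.7, 36.9, 51.4] 214.9 289.0 [ 0.456 -0.3    0.05 ]
mug 0.72 [226.0, 161.5, 29.0, 40.7] 241.9 180.3 [0.526 0.27  0.05 ]
holder 0.56 [306.2, 169.2, 17.7, 50.1] 315.8 197.8 [0.785 0.125 0.05 ]
lotion 0.7 [256.2, 139.5, 12.8, 36.0] 261.4 157.5 [0.613 0.483 0.05 ]
hairbrush 0.77 [192.6, 163.6, 30.7, 11.6] 211.4 167.7 [0.401 0.388 0.05 ]
tongue_cleaner 0.65 [289.2, 251.4, 11.7, 17.0] 295.0 260.7 [ 0.666 -0.205  0.05 ]
tongue_cleaner 0.59 [187.7, 234.9, 22.9, 23.5] 198.5 248.0 [ 0.4   -0.139  0.05 ]
soap_dish 0.76 [306.4, 228.0, 33.7, 29.4] 322.6 242.4 [ 0.756 -0.129  0.05 ]
```

Run:
```python
import cv2,numpy as np
a=cv2.imread('pics/top0.png')[90:330,90:430];b=cv2.imread('pics/side0.png')[120:340,150:390]
a=cv2.resize(a,None,fx=2.3,fy=2.3,interpolation=3);cv2.imwrite('pics/a.png',a)
cv2.imwrite('pics/b.png',cv2.resize(b,None,fx=2.7,fy=2.7,interpolation=3))
```

```text
(no output)
```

View pics/a.png

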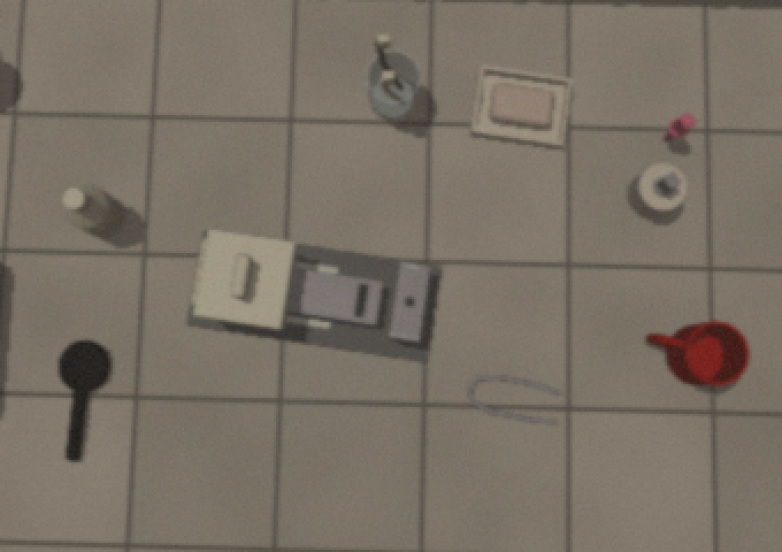

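View pics/b.png

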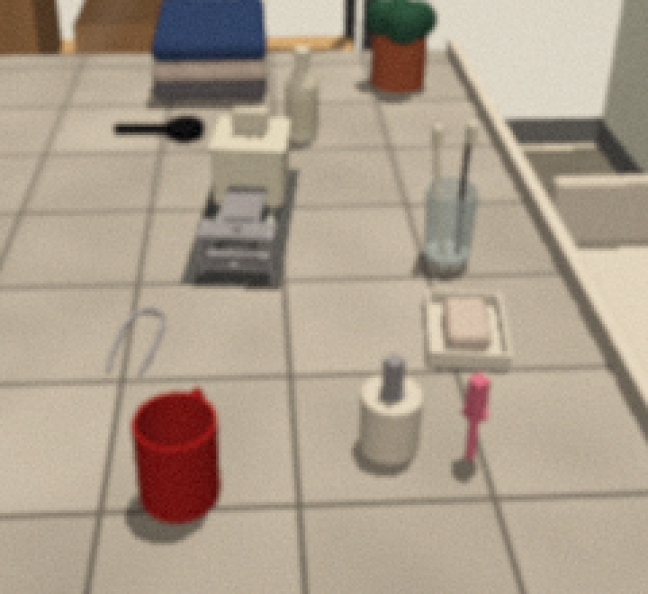

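The candidates for the pin are the pink pin at top px (385,145) and the bare steel pin standing in the white stand at about (379,170). I choose the steel one. The bracket hole is at about top px (268,221), and the caddy sits to its left (world +y).

Run:
```python
from h import *
im=imaging.get_image('top'); c=cam(im)
f=lambda x,y:(90+x/2.3,90+y/2.3)
p=lambda n,x,y,z:print(n,f(x,y),ray(c,f(x,y),z).round(4))
p('hole',409.5,301,.064)
p('dTR',440,264,.006);p('dBR',428,362,.006);p('dBL',190,326,.006)
for q in [(207,230),(294,241),(283,329),(194,317)]: p('lid',*q,.101)
p('fin',245,277,.137);p('slot',361,300,.042)
for q in [(399,262),(432,265),(421,342),(390,338)]: p('brk',*q,.064)
p('standtop',661,187,.064);p('pintop',667,181,.102)
im2=imaging.get_image('side');c2=cam(im2);g=lambda x,y:(150+x/2.7,120+y/2.7)
print('side pintop',ray(c2,g(393,359),.106),'standtop',ray(c2,g(392,390),.064))
print('side cad fin',ray(c2,g(251,110),.137),'hole',ray(c2,g(239,228),.064))
```

```text
hole (268.0434782608696, 220.8695652173913) [0.5089 0.0679 0.064 ]
dTR (281.304347826087, 204.7826086956522) [0.5617 0.0282 0.006 ]
dBR (276.0869565217391, 247.3913043478261) [0.4371 0.0413 0.006 ]
dBL (172.60869565217394, 231.73913043478262) [0.4748 0.3437 0.006 ]
lid (180.0, 190.0) [0.5848 0.3122 0.101 ]
lid (217.82608695652175, 194.7826086956522) [0.5741 0.2079 0.101 ]
lid (213.04347826086956, 233.04347826086956) [0.4694 0.2171 0.101 ]
lid (174.34782608695653, 227.82608695652175) [0.4809 0.3225 0.101 ]
fin (196.5217391304348, 210.43478260869566) [0.5262 0.2598 0.137 ]
slot (246.95652173913044, 220.43478260869566) [0.5104 0.1273 0.042 ]
brk (263.47826086956525, 203.91304347826087) [0.5563 0.0817 0.064 ]
brk (277.82608695652175, 205.2173913043478) [0.5536 0.0413 0.064 ]
brk (273.0434782608696, 238.69565217391306) [0.4597 0.053  0.064 ]
brk (259.5652173913044, 236.95652173913044) [0.4636 0.0906 0.064 ]
standtop (377.3913043478261, 171.30434782608697) [ 0.6574 -0.2395  0.064 ]
pintop (380.0, 168.69565217391306) [ 0.6575 -0.2364  0.102 ]
side pintop [ 0.65885361 -0.24096551  0.106     ] standtop [ 0.66088528 -0.23611488  0.064     ]
side cad fin [0.53154026 0.25967301 0.137     ] hole [0.51348831 0.06920872 0.064     ]
```

Request:
{"api": "move_arm", "payload": {
  "series": [
    [1.38, 4.54, 0, 0, 0, -4],
    [1.38, 4.54, 0, 0, 0, -4],
    [1.38, 4.54, 0, 0, 0, -4],
    [1.38, 4.54, 0, 0, 0, -4],
    [1.38, 4.54, 0, 0, 0, -4],
    [1.38, 4.54, 0, 0, 0, -4],
    [1.38, 4.54, 0, 0, 0, -4],
    [1.38, 4.54, 0, 0, 0, -4]
  ],
  "grip": 1
}}

```text
clock: 2.2
position: [0.3913, -0.1934, 0.2461]
ee_rot: [3.138, -0.15, 0.001]
force: [0.6, -0.0, -0.5]
width: 1.001
```

Request:
{"api": "move_arm", "payload": {
  "series": [
    [1.38, 4.54, 0, 0, 0, -1],
    [1.38, 4.54, 0, 0, 0, 0],
    [1.38, 4.54, 0, 0, 0, 0],
    [1.38, 4.54, 0, 0, 0, 0],
    [1.38, 4.54, 0, 0, 0, 0],
    [1.38, 4.54, 0, 0, 0, 0],
    [1.38, 4.54, 0, 0, 0, 0],
    [0, 0, 0, 0, 0, 0]
  ]
}}

```text
clock: 3.0
position: [0.4884, 0.1298, 0.2461]
ee_rot: [-3.133, 0.16, -0.002]
force: [-0.8, -0.3, -0.1]
width: 1.002
```

Run:
```python
from h import *
st=monitor.observe(); im=imaging.get_image('wrist'); c=cam(im,st); save('w1.png',im['color'])
print(st['position'],R(st['ee_rot']).round(3),st['joints'],im['mount'])
for t in ['caddy_grip','tongue_slot','dock']:
    for o in outline_of('wrist',t)[:2]: print(t,o['p'],o['rect'])
for P in [(.526,.26,.137),(.51,.068,.064)]: print(proj(c,P))
```

```text
[0.48837645 0.12983001 0.24607146] [[ 0.995 -0.102  0.001]
 [-0.102 -0.995  0.004]
 [ 0.001 -0.004 -1.   ]] [-0.09086949  0.26510527 -0.33604139  1.83878581  0.09601569  1.05108697
 -2.13611149] [[-6.93364651e-04 -9.69167443e-01 -2.46402084e-01  6.67015837e-02]
 [ 9.99999695e-01 -5.83538103e-04 -5.18738749e-04  1.79883091e-03]
 [ 3.58959702e-04 -2.46402369e-01  9.69167552e-01 -1.39526334e-01]
 [ 0.00000000e+00  0.00000000e+00  0.00000000e+00  1.00000000e+00]]
caddy_grip 0.33 [22.0, 81.6, 316.0, 131.0]
tongue_slot 0.65 [20.1, 89.2, 254.3, 126.9]
dock 0.78 [20.5, 83.4, 316.6, 132.9]
[ 77.84541949 165.38015812]
[313.33938873 149.15364948]
```

View pics/w1.png

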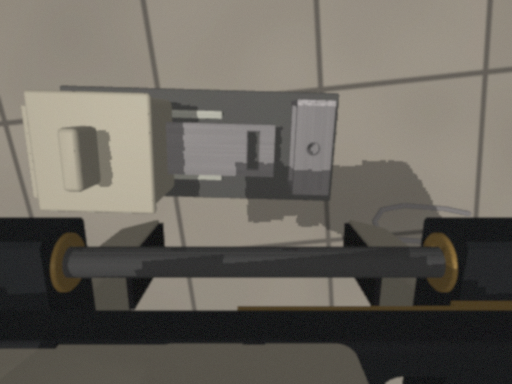

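The view shows the hole at about (314,148), the fin top at about (71,158), the slot at about (252,150) and the dock's end edge from (338,96) to (330,198).

Run:
```python
from h import *
st=monitor.observe(); im=imaging.get_image('wrist'); c=cam(im,st)
a=im['color'][70:220,10:350]; save('w1c.png',cv2.resize(a,None,fx=2.35,fy=2.35,interpolation=3))
for n,u,z in [('hole',(314,148.5),.064),('fin',(71,158.5),.137),('slot',(252,149.5),.042),('dTR',(338,96),.006),('dBR',(330.5,198.5),.006),('b',(297,101),.064),('b',(335,102),.064),('b',(331,195),.064),('b',(291,194),.064),('dTL',(62,87),.006)]: print(n,ray(c,u,z).round(4))
```

```text
hole [0.5088 0.0577 0.064 ]
fin [0.5321 0.2538 0.137 ]
slot [0.5119 0.1183 0.042 ]
dTR [0.5557 0.0176 0.006 ]
dBR [0.4389 0.0323 0.006 ]
b [0.5552 0.0707 0.064 ]
b [0.5503 0.0352 0.064 ]
b [0.46   0.0438 0.064 ]
b [0.4656 0.0839 0.064 ]
dTL [0.5992 0.3188 0.006 ]
```

View pics/w1c.png

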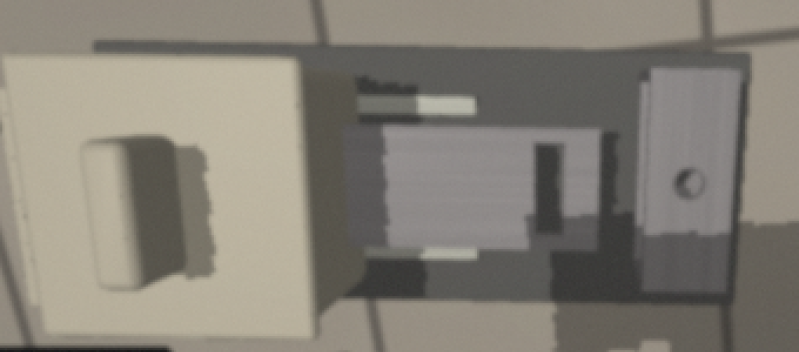

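Run:
```python
from h import *
st=monitor.observe(); im=imaging.get_image('wrist'); c=cam(im,st);st2=monitor.observe()
print(st['clock'],st['position'],st['ee_rot'],st2['position'])
g=lambda x,y:(10+x/2.35,70+y/2.35)
for n,u,z in [('hole',g(689,184),.064),('fin',g(103,213),.137),('slot',g(549,189),.042)]: print(n,u,ray(c,u,z).round(4))
im=imaging.get_image('top'); c=cam(im);a=im['color'][180:260,165:295]; save('t1.png',cv2.resize(a,None,fx=6,fy=6,interpolation=3))
```

```text
3.25 [0.48751241 0.12097123 0.24565656] [ 3.13573890e+00 -1.76195233e-01 -4.06835193e-04] [0.48756576 0.12093587 0.2457635 ]
hole (303.1914893617021, 148.29787234042553) [0.5102 0.0678 0.064 ]
fin (53.82978723404255, 160.63829787234042) [0.5321 0.2668 0.137 ]
slot (243.61702127659572, 150.4255319148936) [0.512  0.1267 0.042 ]
```

View pics/t1.png

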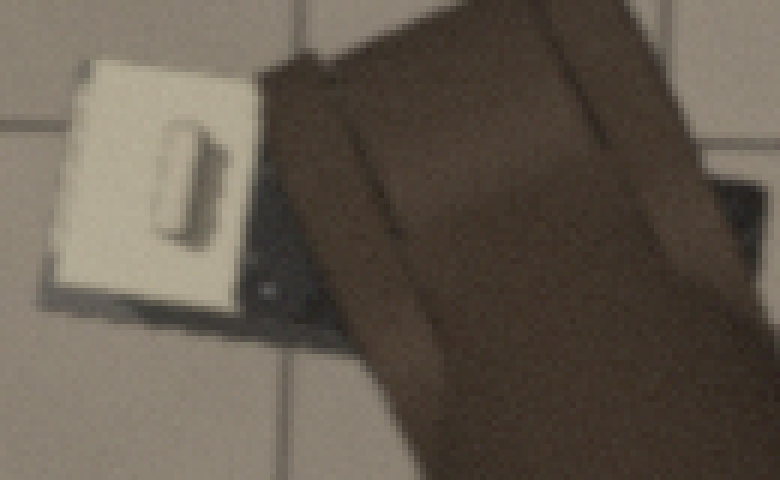

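Request:
{"api": "move_arm", "payload": {
  "series": [
    [1.1, 3.6, 0, 0, 0, 0],
    [1.1, 3.6, 0, 0, 0, 0],
    [1.1, 3.6, 0, 0, 0, 0],
    [1.1, 3.7, 0, 0, 0, 0],
    [0, 0, -3.5, 0, 0, 0],
    [0, 0, -3.5, 0, 0, 0],
    [0, 0, -3, 0, 0, 0],
    [0, 0, 0, 0, 0, 0]
  ]
}}

```text
clock: 4.15
position: [0.5298, 0.2649, 0.142]
ee_rot: [3.132, -0.175, -0.009]
force: [-0.7, -0.7, 0.9]
width: 0.999
```

Request:
{"api": "move_arm", "payload": {
  "series": [
    [0, 0, -1.2, 0, 0, 0],
    [0, 0, -1.1, 0, 0, 0],
    [0, 0, 0, 0, 0, 0],
    [0, 0, 0, 0, 0, 0]
  ]
}}

```text
clock: 4.55
position: [0.532, 0.2677, 0.1234]
ee_rot: [-3.136, 0.173, -0.001]
force: [0.5, 0.2, 0.6]
width: 0.996
```

Run:
```python
from h import *
st=monitor.observe(); print(st['position'],st['ee_rot'],st['force'])
im=imaging.get_image('wrist');save('w2.png',im['color']);im=imaging.get_image('side');a=im['color'][100:240,170:330]
b=cv2.resize(a,None,fx=3.6,fy=3.6,interpolation=3)[:384]; w=cv2.imread('pics/w2.png')[:,:,::-1]
w=cv2.resize(w,None,fx=.8,fy=.8); o=np.zeros((504,800,3),np.uint8); o[:307,:409]=w; o[:384,410:800]=b[:,90:480]; save('m2.png',o)
```

```text
[0.53202901 0.2676551  0.12336224] [-3.13643397e+00  1.73306914e-01 -1.10383016e-03] [0.52014866 0.18427552 0.57664875]Traceback (most recent call last):
  File "<stdin>", line 5, in <module>
ValueError: could not broadcast input array from shape (307,410,3) into shape (307,409,3)
```

Request:
{"api": "move_arm", "payload": {
  "series": [
    [0, 0, 0, 0, 0, 0],
    [0, 0, 0, 0, 0, 0],
    [0, 0, 0, 0, 0, 0],
    [0, 0, 0, 0, 0, 0],
    [0, 0, 0, 0, 0, 0],
    [0, 0, 0, 0, 0, 0]
  ],
  "grip": 0,
  "force": 30
}}

```text
clock: 5.25
position: [0.5317, 0.2676, 0.1227]
ee_rot: [3.137, -0.173, -0.0]
force: [-0.1, 0.2, -1.3]
width: 0.528
```

Request:
{"api": "move_arm", "payload": {
  "series": [
    [0, 0, 0, 0, 0, 0],
    [0, 0, 0, 0, 0, 0],
    [0, 0, 0, 0, 0, 0],
    [0, 0, 0, 0, 0, 0],
    [0, 0, 0, 0, 0, 0],
    [0, 0, 0, 0, 0, 0]
  ]
}}

```text
clock: 5.85
position: [0.5317, 0.2676, 0.1227]
ee_rot: [-3.137, 0.174, 0.0]
force: [-0.1, 0.1, -0.6]
width: 0.166
```

Request:
{"api": "move_arm", "payload": {
  "series": [
    [-0.11, -1.0, 0, 0, 0, 0],
    [-0.11, -1.0, 0, 0, 0, 0],
    [-0.11, -1.0, 0, 0, 0, 0],
    [-0.11, -1.0, 0, 0, 0, 0],
    [-0.11, -1.0, 0, 0, 0, 0],
    [0, 0, 0, 0, 0, 0],
    [0, 0, 0, 0, 0, 0]
  ]
}}

```text
clock: 6.55
position: [0.5249, 0.215, 0.1227]
ee_rot: [3.134, -0.175, -0.004]
force: [-6.2, -2.3, 5.3]
width: 0.174
```

Request:
{"api": "move_arm", "payload": {
  "series": [
    [0, 0, 0, 0, 0, 0],
    [0, 0, 0, 0, 0, 0]
  ]
}}

```text
clock: 6.75
position: [0.525, 0.2152, 0.1227]
ee_rot: [3.134, -0.175, -0.004]
force: [-6.3, -3.5, 5.8]
width: 0.178
```

Request:
{"api": "move_arm", "payload": {
  "series": [
    [-0.03, -0.3, 0, 0, 0, 0],
    [-0.03, -0.3, 0, 0, 0, 0],
    [0, 0, 0, 0, 0, 0],
    [0, 0, 0, 0, 0, 0],
    [0, 0, 0, 0, 0, 0]
  ]
}}

```text
clock: 7.25
position: [0.5243, 0.2104, 0.1227]
ee_rot: [3.136, -0.174, -0.003]
force: [-5.8, 1.1, 3.4]
width: 0.172
```

Request:
{"api": "move_arm", "payload": {
  "series": [
    [-0.02, -0.15, 0, 0, 0, 0],
    [0, 0, 0, 0, 0, 0],
    [0, 0, 0, 0, 0, 0]
  ]
}}

```text
clock: 7.55
position: [0.5242, 0.2093, 0.1227]
ee_rot: [3.136, -0.173, -0.003]
force: [-4.9, 3.1, 3.3]
width: 0.173
```

Request:
{"api": "move_arm", "payload": {
  "series": [
    [-0.02, -0.15, 0, 0, 0, 0],
    [0, 0, 0, 0, 0, 0],
    [0, 0, 0, 0, 0, 0]
  ]
}}

```text
clock: 7.85
position: [0.524, 0.2079, 0.1227]
ee_rot: [3.136, -0.173, -0.003]
force: [-4.6, 2.8, 2.6]
width: 0.174
```

Request:
{"api": "move_arm", "payload": {
  "series": [
    [-0.02, -0.15, 0, 0, 0, 0],
    [0, 0, 0, 0, 0, 0],
    [0, 0, 0, 0, 0, 0]
  ]
}}

```text
clock: 8.15
position: [0.524, 0.2078, 0.1227]
ee_rot: [-3.136, 0.172, 0.002]
force: [-3.8, 8.2, -1.3]
width: 0.177
```

Request:
{"api": "move_arm", "payload": {
  "series": [
    [-0.01, -0.1, 0, 0, 0, 0],
    [0, 0, 0, 0, 0, 0],
    [0, 0, 0, 0, 0, 0]
  ]
}}

```text
clock: 8.45
position: [0.524, 0.2078, 0.1228]
ee_rot: [-3.134, 0.17, 0.001]
force: [-2.5, 10.4, -3.9]
width: 0.174
```

Request:
{"api": "move_arm", "payload": {
  "series": [
    [0.03, 0.3, 0, 0, 0, 0],
    [0, 0, 0, 0, 0, 0],
    [0, 0, 0, 0, 0, 0]
  ]
}}

```text
clock: 8.75
position: [0.5241, 0.2082, 0.1227]
ee_rot: [3.136, -0.173, -0.003]
force: [-5.1, 1.9, 2.6]
width: 0.176
```

Request:
{"api": "move_arm", "payload": {
  "series": [
    [0.02, 0.15, 0, 0, 0, 0],
    [0, 0, 0, 0, 0, 0],
    [0, 0, 0, 0, 0, 0]
  ]
}}

```text
clock: 9.05
position: [0.5241, 0.2088, 0.1227]
ee_rot: [3.135, -0.174, -0.003]
force: [-5.9, -0.3, 4.8]
width: 0.176
```

Request:
{"api": "move_arm", "payload": {
  "series": [
    [0.01, 0.08, 0, 0, 0, 0],
    [0, 0, 0, 0, 0, 0],
    [0, 0, 0, 0, 0, 0]
  ]
}}

```text
clock: 9.35
position: [0.5242, 0.2093, 0.1227]
ee_rot: [3.134, -0.175, -0.004]
force: [-6.2, -1.6, 5.1]
width: 0.174
```

Request:
{"api": "move_arm", "payload": {
  "series": [
    [0, 0, 0, 0, 0, 0],
    [0, 0, 0, 0, 0, 0],
    [0, 0, 0, 0, 0, 0],
    [0, 0, 0, 0, 0, 0],
    [0, 0, 0, 0, 0, 0],
    [0, 0, 0, 0, 0, 0]
  ],
  "grip": 0.6
}}

```text
clock: 9.95
position: [0.5255, 0.2114, 0.1227]
ee_rot: [3.137, -0.173, 0.0]
force: [0.4, 0.1, 0.2]
width: 0.592
```

Request:
{"api": "move_arm", "payload": {
  "series": [
    [0, 0, 3, 0, 0, 0],
    [0, 0, 3, 0, 0, 0],
    [-1.5, -3.3, 0, 0, 0, 0],
    [-1.5, -3.4, 0, 0, 0, 0],
    [-1.5, -3.3, 0, 0, 0, 0],
    [-1.5, -3.2, 0, 0, 0, 0],
    [0, 0, 0, 0, 0, 0],
    [0, 0, 0, 0, 0, 0]
  ]
}}

```text
clock: 10.75
position: [0.4656, 0.0788, 0.183]
ee_rot: [3.137, -0.176, 0.001]
force: [0.2, 0.0, 0.2]
width: 0.599
```

Request:
{"api": "move_arm", "payload": {
  "series": [
    [0, 0, 0, 0, 0, 0],
    [0, 0, 0, 0, 0, 0],
    [0, 0, 0, 0, 0, 0],
    [0, 0, 0, 0, 0, 0]
  ]
}}

```text
clock: 11.15
position: [0.4656, 0.0799, 0.1826]
ee_rot: [-3.137, 0.172, 0.0]
force: [0.1, 0.3, -0.3]
width: 0.6
```

Run:
```python
from h import *
st=monitor.observe(); im=imaging.get_image('wrist'); c=cam(im,st);print(st['position'],st['ee_rot'],st['clock'],abs(st['dq']).max()); save('w3.png',im['color'])
for P in [(.51,.068,.064),(.525,.209,.137)]: print(proj(c,P))
np.savez('w3.npz',pos=st['position'],rv=st['ee_rot'])
```

```text
[0.46560321 0.07994604 0.18263242] [-3.13675702e+00  1.71576026e-01  2.97452235e-04] 11.15 0.0031746284415503172
[260.38169229 136.13764073]
[ 10.60519791 147.98154475]
```

View pics/w3.png

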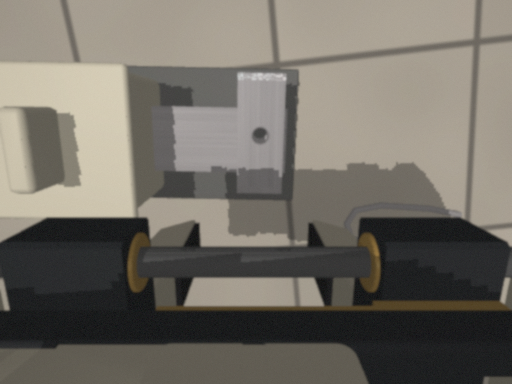

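The hole shows at about (260,135), with the tongue running under the bracket.

Run:
```python
from h import *
st=monitor.observe(); im=imaging.get_image('wrist'); c=cam(im,st)
g=cv2.cvtColor(im['color'],cv2.COLOR_RGB2GRAY); s=g[122:150,246:276]; 
print(s[::2,::2])
m=s<110; 
ys,xs=np.nonzero(m); u=(246+xs.mean(),122+ys.mean()); print(u,m.sum(),xs.min()+246,xs.max()+246,ys.min()+122,ys.max()+122); print('hole',ray(c,u,.064).round(4))
for n,u,z in [('b',(238.5,73),.064),('b',(287,73),.064),('b',(282,193.5),.064),('b',(237,193),.064),('tng',(200,107),.042),('tng',(200,171),.042),('fin',(17,149),.137),('dTR',(298,70),.006),('dBR',(294,199),.006)]: print(n,ray(c,u,z).round(4))
```

```text
[[159 156 156 157 158 158 160 155 154 154 154 154 151 152 155]
 [157 157 153 157 155 156 157 152 155 154 153 154 152 152 155]
 [156 156 155 156 157 151 142 139 145 151 154 155 151 152 155]
 [158 157 155 153 138 114  89  87  97 125 148 155 151 152 156]
 [157 155 153 141 101  74  69  70  73  86 123 147 152 150 155]
 [156 156 149 117  75  69  69  69  68  71 101 138 150 151 153]
 [157 156 146 106  75  72  67  67  68  79 110 133 149 150 156]
 [157 155 147 114  86  75  68  69  77 107 132 132 148 152 152]
 [157 156 149 119  96  91  87  86  94 112 129 137 148 152 156]
 [156 155 152 135 111 101  98  97  99 103 125 146 147 149 152]
 [155 154 153 153 135 116 106 102 108 123 145 151 149 150 152]
 [156 155 151 153 152 146 138 133 142 148 152 151 147 149 154]
 [157 153 150 151 155 155 155 152 152 154 153 153 148 150 153]
 [156 152 149 153 153 155 154 151 153 152 152 153 149 149 152]]
(np.float64(258.99397590361446), np.float64(134.69277108433735)) 166 252 266 128 142
hole [0.5112 0.0687 0.064 ]
b [0.5578 0.0791 0.064 ]
b [0.5539 0.0433 0.064 ]
b [0.4623 0.0552 0.064 ]
b [0.4667 0.0914 0.064 ]
tng [0.5372 0.1145 0.042 ]
tng [0.4842 0.1226 0.042 ]
fin [0.524  0.2054 0.137 ]
dTR [0.5603 0.027  0.006 ]
dBR [0.4397 0.0403 0.006 ]
```

Request:
{"api": "move_arm", "payload": {
  "series": [
    [1.8, -4, 0, 0, 0, 0],
    [1.8, -4, 0, 0, 0, 0],
    [1.8, -4, 0, 0, 0, 0],
    [1.8, -4, 0, 0, 0, 0],
    [1.8, -4, 0, 0, 0, 0],
    [1.8, -4, 0, 0, 0, 0],
    [1.8, -4, 0, 0, 0, 0],
    [1.8, -4, 0, 0, 0, 0]
  ]
}}

```text
clock: 12.05
position: [0.61, -0.2423, 0.1826]
ee_rot: [3.137, -0.173, -0.0]
force: [0.6, -0.1, -0.4]
width: 0.602
```

Request:
{"api": "move_arm", "payload": {
  "series": [
    [0, 0, 0, 0, 0, 0],
    [0, 0, 0, 0, 0, 0],
    [0, 0, 0, 0, 0, 0],
    [0, 0, 0, 0, 0, 0],
    [0, 0, 0, 0, 0, 0]
  ]
}}

```text
clock: 12.55
position: [0.6095, -0.2393, 0.183]
ee_rot: [-3.137, 0.17, -0.0]
force: [-0.4, 0.3, 0.8]
width: 0.6
```

Run:
```python
from h import *
st=monitor.observe(); im=imaging.get_image('wrist'); c=cam(im,st);print(st['position'],st['ee_rot'],st['clock'],abs(st['dq']).max()); 
u=proj(c,(.658,-.238,.106));print(u)
for o in outline_of('wrist','pin_head')[:2]: print(o['p'],o['rect'])
x0,y0=int(max(0,u[0]-70)),int(max(0,u[1]-55)); a=im['color'][y0:y0+110,x0:x0+140]; print(x0,y0); a=cv2.resize(a,None,fx=5,fy=5,interpolation=3); save('w4.png',a)
im=imaging.get_image('top');
```

```text
[ 0.60952349 -0.23931068  0.18301924] [-3.13674482e+00  1.70273668e-01 -2.64566541e-04] 12.55 0.005255241368651013
[240.84077182 137.45947417]
0.63 [249.5, 0.7, 33.6, 41.8]
0.58 [232.1, 112.7, 32.2, 36.1]
170 82
```

View pics/w4.png

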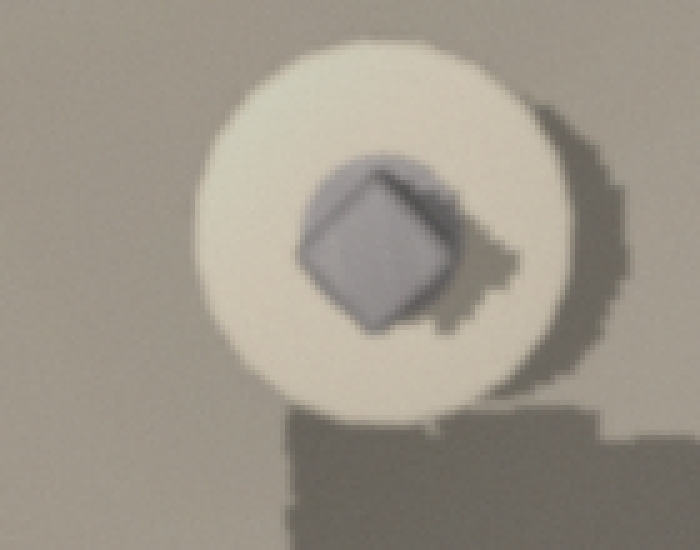

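The close crop shows bare steel, a square head turned about 45 degrees in the image, with its collar on the white stand. This is the pin I want, with its head centre at about (245,132).

Run:
```python
from h import *
st=monitor.observe(); im=imaging.get_image('wrist'); c=cam(im,st)
f=lambda x,y:(170+x/5,82+y/5)
V=[ray(c,f(*p),.106)[:2] for p in [(378,165),(453,255),(375,333),(300,252)]]
print(np.mean(V,0),V)
for i in range(4):
    d=V[(i+1)%4]-V[i]; print(np.linalg.norm(d),np.degrees(np.arctan2(d[1],d[0])))
print('stand',ray(c,f(385,232),.064), 'tool y dir',np.degrees(np.arctan2(*R(st['ee_rot'])[[1,0],1])),st['joints'][-1], st['joints'])
```

```text
[ 0.66097278 -0.24211274] [array([ 0.67185707, -0.24357772]), array([ 0.65946903, -0.25194554]), array([ 0.65052932, -0.24069472]), array([ 0.66203572, -0.23223298])]
0.01494937604085383 -145.96189975241145
0.014370095313184998 128.47006887937533
0.014282797468717223 36.330529234625565
0.015005397080968007 -49.11665831999032
stand [ 0.66098305 -0.24240782  0.064     ] tool y dir -96.27137199821975 -1.493137579767135 [ 0.43170868  0.54787671 -0.21195024  1.55457896  0.1265458   1.05229866
 -1.49313758]
```

Request:
{"api": "move_arm", "payload": {
  "series": [
    [0.8, 0, 0, 0, 0, 7.3],
    [0.8, -0.1, 0, 0, 0, 7.3],
    [0.9, -0.1, 0, 0, 0, 7.3],
    [0.9, -0.1, 0, 0, 0, 7.3],
    [0.9, 0, 0, 0, 0, 7.3],
    [0.9, 0, 0, 0, 0, 7.3],
    [0, 0, 0, 0, 0, 0],
    [0, 0, 0, 0, 0, 0]
  ]
}}

```text
clock: 13.55
position: [0.6612, -0.2436, 0.1825]
ee_rot: [-2.977, -1.004, 0.0]
force: [-0.7, -1.4, -1.1]
width: 0.601
```

Request:
{"api": "move_arm", "payload": {
  "series": [
    [0, 0, 0, 0, 0, 0],
    [0, 0, -2, 0, 0, 0],
    [0, 0, -2, 0, 0, 0],
    [0, 0, -1.5, 0, 0, 0],
    [0, 0, 0, 0, 0, 0],
    [0, 0, 0, 0, 0, 0],
    [0, 0, 0, 0, 0, 0]
  ]
}}

```text
clock: 14.25
position: [0.6622, -0.2437, 0.1289]
ee_rot: [2.974, 1.008, 0.002]
force: [0.4, 0.4, 1.1]
width: 0.6
```

Run:
```python
from h import *
st=monitor.observe(); print(st['position'],st['ee_rot'],np.degrees(np.arctan2(*R(st['ee_rot'])[[1,0],1])),st['joints'].round(2),abs(st['dq']).max(),R(st['ee_rot'])[:,2])
```

```text
[ 0.66216946 -0.24370597  0.12894432] [2.97431961e+00 1.00849842e+00 2.30817023e-03] -52.539673015561235 [ 0.5   0.7  -0.37  1.46  0.28  1.04 -0.85] 0.0030343212878871234 [ 1.69630382e-03 -4.25397590e-04 -9.99998471e-01]
```

Request:
{"api": "move_arm", "payload": {
  "series": [
    [-0.1, 0.15, -1.5, 0, 0, 0],
    [0, 0, -1.2, 0, 0, 0],
    [0, 0, -1.0, 0, 0, 0],
    [0, 0, 0, 0, 0, 0],
    [0, 0, 0, 0, 0, 0]
  ]
}}

```text
clock: 14.75
position: [0.6603, -0.2421, 0.0902]
ee_rot: [-2.975, -1.009, 0.001]
force: [0.4, -0.3, -0.5]
width: 0.602
```

Request:
{"api": "move_arm", "payload": {
  "series": [
    [0, 0, 0, 0, 0, 0],
    [0, 0, 0, 0, 0, 0],
    [0, 0, 0, 0, 0, 0],
    [0, 0, 0, 0, 0, 0],
    [0, 0, 0, 0, 0, 0],
    [0, 0, 0, 0, 0, 0],
    [0, 0, 0, 0, 0, 0],
    [0, 0, 0, 0, 0, 0]
  ],
  "grip": 0,
  "force": 20
}}

```text
clock: 15.55
position: [0.6605, -0.242, 0.0908]
ee_rot: [-2.975, -1.01, 0.0]
force: [-0.8, 0.3, 1.8]
width: 0.176
```

Request:
{"api": "move_arm", "payload": {
  "series": [
    [0, 0, 1, 0, 0, 0],
    [0, 0, 2, 0, 0, 0],
    [0, 0, 2, 0, 0, 0],
    [0, 0, 2, 0, 0, 0],
    [0, 0, 2, 0, 0, 0],
    [0, 0, 2, 0, 0, 0],
    [0, 0, 0, 0, 0, 0]
  ]
}}

```text
clock: 16.25
position: [0.6622, -0.2424, 0.2047]
ee_rot: [2.972, 1.008, 0.007]
force: [1.0, -0.6, -0.9]
width: 0.175
```

Request:
{"api": "move_arm", "payload": {
  "series": [
    [-1.0, 2.1, 0, 0, 0, 0],
    [-2, 4.1, 0, 0, 0, 0],
    [-2, 4.1, 0, 0, 0, 0],
    [-2, 4.1, 0, 0, 0, 0],
    [-2, 4.1, 0, 0, 0, 0],
    [-2, 4.1, 0, 0, 0, 0],
    [-1.5, 3.1, 0, 0, 0, 0],
    [0, 0, 0, 0, 0, 0]
  ]
}}

```text
clock: 17.05
position: [0.5331, 0.0204, 0.2008]
ee_rot: [-2.969, -1.02, 0.0]
force: [1.3, -0.8, -0.2]
width: 0.171
```

Request:
{"api": "move_arm", "payload": {
  "series": [
    [-1.5, 3.1, 0, 0, 0, 0],
    [-1.0, 2.2, 0, 0, 0, 0],
    [0, 0, -2, 0, 0, 0],
    [0, 0, 0, 0, 0, 0],
    [0, 0, 0, 0, 0, 0],
    [0, 0, 0, 0, 0, 0],
    [0, 0, 0, 0, 0, 0]
  ]
}}

```text
clock: 17.75
position: [0.511, 0.0673, 0.1812]
ee_rot: [2.975, 1.008, 0.001]
force: [-0.3, 0.5, -1.8]
width: 0.174
```

Run:
```python
from h import *
st=monitor.observe(); im=imaging.get_image('wrist'); c=cam(im,st); print(st['position'],st['width'],R(st['ee_rot'])[:,2]); p=st['position']
print(proj(c,(p[0],p[1],p[2]-.083)),proj(c,(.5107,.068,.064)))
s=imaging.get_image('side');cs=cam(s);print('side',proj(cs,(p[0],p[1],p[2]-.083)),proj(cs,(.5107,.068,.064)))
a=s['color'][100:230,185:305]; a=cv2.resize(a,(400,433),interpolation=3); o=np.zeros((433,800,3),np.uint8);o[:,:400]=a;o[:300,400:]=cv2.resize(im['color'],(400,300));save('m5.png',o)
save('w5.png',im['color'])
```

```text
[0.51104476 0.06728655 0.18122396] 0.1743204490582503 [ 7.59730964e-04 -1.53491070e-05 -9.99999711e-01]
[250.86865526 203.61695898] [250.24973275 191.4843979 ]
side [237.51204176 195.8680591 ] [237.68031693 204.652599  ]
```

View pics/m5.png

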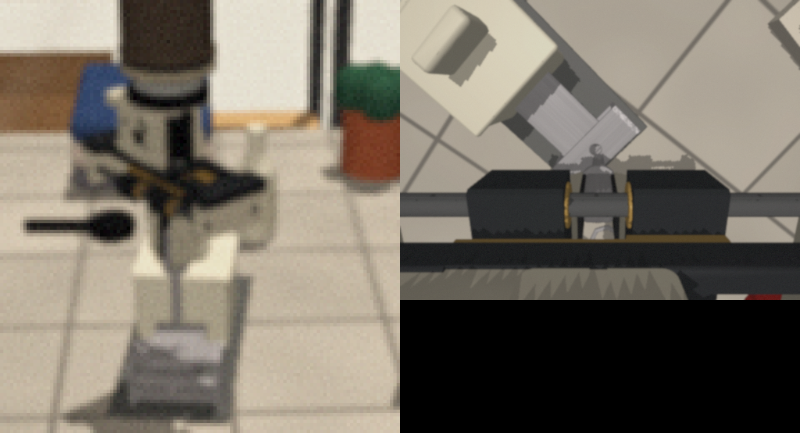

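The pin hangs upright over the bracket, with the hole visible just ahead of its tip in the wrist view at about (252,188).

Run:
```python
import cv2
a=cv2.imread('pics/w5.png')[150:250,190:310]; cv2.imwrite('pics/w5c.png',cv2.resize(a,None,fx=6,fy=6,interpolation=3))
```

```text
(no output)
```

View pics/w5c.png

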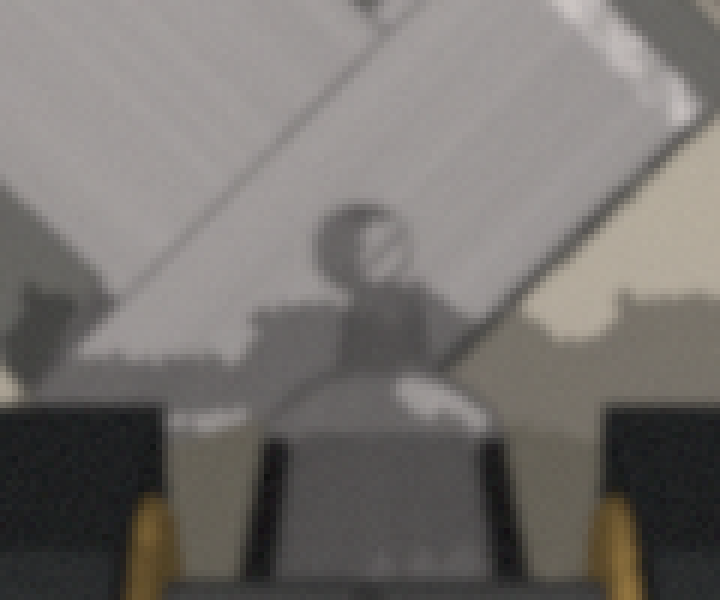

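Run:
```python
from h import *
st=monitor.observe(); im=imaging.get_image('wrist'); c=cam(im,st); p=st['position']; print(p,im['fx'],im['cx'],im['cy'])
for dz in (0,.006,-.027,-.06,-.083): print(dz,proj(c,p+[0,0,dz]))
f=lambda x,y:(190+x/6,150+y/6)
# lateral tool-y of pin at several heights
ty=R(st['ee_rot'])[:,1]
for u,z,n in [(f(385,340),p[2]-.07,'shaft'),(f(385,400),p[2]-.025,'collar'),(f(385,480),p[2]+.0,'head'),(f(362.5,250),.064,'hole')]:
    q=ray(c,u,z); print(n,u,((q-p)@ty*1000).round(2))
q=ray(c,f(362.5,250),.064);print(q)
a=cv2.cvtColor(im['color'],cv2.COLOR_RGB2GRAY); print(a[206,240:270]); print(a[200,235:270]); print(a[192,235:270])
```

```text
[0.510886   0.06751274 0.18114466] 329.0254136502804 253.47535970152478 191.5431593710184
0 [249.40106528 254.33025783]
0.006 [249.2307472  260.17134642]
-0.027 [250.02931326 232.78438372]
-0.06 [250.5839112  213.76435047]
-0.083 [250.8798924 203.6136235]
shaft (254.16666666666669, 206.66666666666666) 2.27
collar (254.16666666666669, 216.66666666666669) 2.22
head (254.16666666666669, 230.0) 2.19
hole (250.41666666666666, 191.66666666666666) -0.7
[0.51050943 0.06804616 0.064     ]
[100  99 103  99 100  98  88  82  78  79  79  79  79  78  82  80  79  79
  77  78  81  92 100 100  98  95  91  83  78  81]
[133 135 131 136 135 128 125 128 119 113 121 128 122 104  91  91  91  91
  92  93  91  90  86  87  88  93  99 104 111 125 136 142 148 149 150]
[149 148 148 150 151 149 145 128 109  99  99 100 101 100 106 117 129 130
 131 136 143 143 137 135 143 149 150 149 149 150 150 149 150 152 153]
```

Request:
{"api": "move_arm", "payload": {
  "series": [
    [-0.11, 0.24, 0, 0, 0, 0],
    [0, 0, -1.3, 0, 0, 0],
    [0, 0, -1.2, 0, 0, 0],
    [0, 0, 0, 0, 0, 0],
    [0, 0, 0, 0, 0, 0],
    [0, 0, 0, 0, 0, 0]
  ]
}}

```text
clock: 18.5
position: [0.5095, 0.0704, 0.1558]
ee_rot: [-2.975, -1.01, -0.0]
force: [0.4, 0.4, -0.8]
width: 0.173
```

Run:
```python
from h import *
st=monitor.observe(); im=imaging.get_image('wrist'); c=cam(im,st); p=st['position']; print(p,proj(c,p-[0,0,.083]),proj(c,(p[0],p[1],.064)))
save('w6.png',cv2.resize(im['color'][150:230,200:310],None,fx=7,fy=7,interpolation=3))
```

```text
[0.50950242 0.07038867 0.15578958] [250.93163512 203.55443142] [251.03358687 200.16906399]
```

View pics/w6.png

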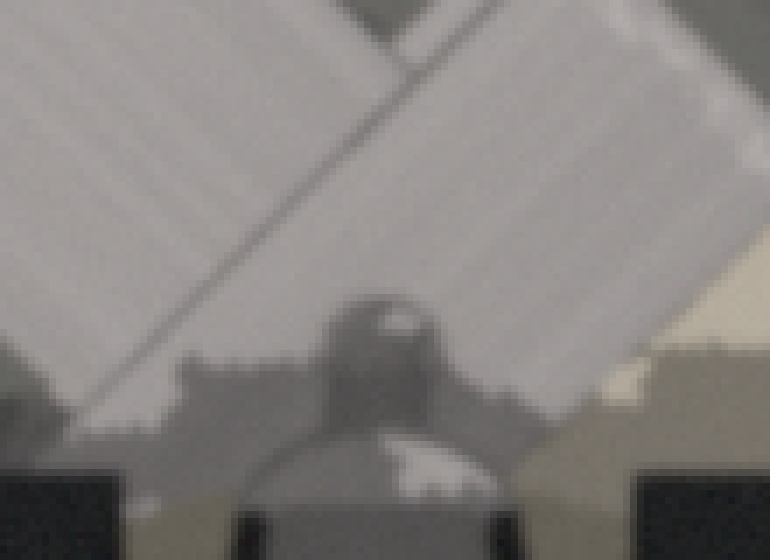

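Request:
{"api": "move_arm", "payload": {
  "series": [
    [0, 0, -0.6, 0, 0, 0],
    [0, 0, 0, 0, 0, 0],
    [0, 0, -0.3, 0, 0, 0],
    [0, 0, 0, 0, 0, 0],
    [0, 0, 0, 0, 0, 0]
  ]
}}

```text
clock: 19.05
position: [0.5093, 0.0702, 0.1467]
ee_rot: [2.975, 1.009, -0.0]
force: [0.1, -1.0, -0.3]
width: 0.17
```

Request:
{"api": "move_arm", "payload": {
  "series": [
    [0, 0, -0.2, 0, 0, 0],
    [0, 0, 0, 0, 0, 0],
    [0, 0, 0, 0, 0, 0]
  ]
}}

```text
clock: 19.35
position: [0.5094, 0.0703, 0.1447]
ee_rot: [2.975, 1.009, -0.0]
force: [0.2, 0.6, -1.3]
width: 0.17
```

Request:
{"api": "move_arm", "payload": {
  "series": [
    [0, 0, -0.2, 0, 0, 0],
    [0, 0, 0, 0, 0, 0],
    [0, 0, 0, 0, 0, 0]
  ]
}}

```text
clock: 19.65
position: [0.5094, 0.0703, 0.1427]
ee_rot: [-2.975, -1.009, 0.0]
force: [-0.8, -0.2, -0.2]
width: 0.171
```

Request:
{"api": "move_arm", "payload": {
  "series": [
    [0, 0, -0.3, 0, 0, 0],
    [0, 0, 0, 0, 0, 0],
    [0, 0, -0.3, 0, 0, 0],
    [0, 0, 0, 0, 0, 0],
    [0, 0, -0.3, 0, 0, 0],
    [0, 0, 0, 0, 0, 0],
    [0, 0, 0, 0, 0, 0]
  ]
}}

```text
clock: 20.35
position: [0.5093, 0.0703, 0.1336]
ee_rot: [-2.975, -1.009, 0.0]
force: [0.6, -0.1, -1.6]
width: 0.173
```

Request:
{"api": "move_arm", "payload": {
  "series": [
    [0, 0, -0.3, 0, 0, 0],
    [0, 0, 0, 0, 0, 0],
    [0, 0, -0.3, 0, 0, 0],
    [0, 0, 0, 0, 0, 0],
    [0, 0, 0, 0, 0, 0]
  ]
}}

```text
clock: 20.85
position: [0.5094, 0.0703, 0.1277]
ee_rot: [-2.975, -1.009, 0.0]
force: [0.2, 0.8, -0.8]
width: 0.171
```

Request:
{"api": "move_arm", "payload": {
  "series": [
    [0, 0, -0.2, 0, 0, 0],
    [0, 0, 0, 0, 0, 0],
    [0, 0, -0.2, 0, 0, 0],
    [0, 0, 0, 0, 0, 0],
    [0, 0, 0, 0, 0, 0]
  ]
}}

```text
clock: 21.35
position: [0.5093, 0.0703, 0.1237]
ee_rot: [-2.975, -1.009, 0.0]
force: [0.5, -0.2, -1.5]
width: 0.173
```

Request:
{"api": "move_arm", "payload": {
  "series": [
    [0, 0, -0.2, 0, 0, 0],
    [0, 0, 0, 0, 0, 0],
    [0, 0, 0, 0, 0, 0]
  ]
}}

```text
clock: 21.65
position: [0.5093, 0.0702, 0.1217]
ee_rot: [2.975, 1.009, -0.0]
force: [0.2, 0.6, -1.0]
width: 0.173
```

Request:
{"api": "move_arm", "payload": {
  "series": [
    [0, 0, -0.2, 0, 0, 0],
    [0, 0, 0, 0, 0, 0],
    [0, 0, 0, 0, 0, 0]
  ]
}}

```text
clock: 21.95
position: [0.5094, 0.0703, 0.1197]
ee_rot: [2.975, 1.009, -0.0]
force: [0.0, -0.5, -0.4]
width: 0.172
```

Request:
{"api": "move_arm", "payload": {
  "series": [
    [0, 0, -0.3, 0, 0, 0],
    [0, 0, 0, 0, 0, 0],
    [0, 0, -0.3, 0, 0, 0],
    [0, 0, 0, 0, 0, 0],
    [0, 0, 0, 0, 0, 0]
  ]
}}

```text
clock: 22.45
position: [0.5093, 0.0703, 0.1136]
ee_rot: [-2.975, -1.01, 0.0]
force: [-0.2, -1.1, -1.3]
width: 0.175
```

Through the tongue; the lower plate's top is at 20 mm, which puts the TCP at about 0.103.

Request:
{"api": "move_arm", "payload": {
  "series": [
    [0, 0, -0.3, 0, 0, 0],
    [0, 0, 0, 0, 0, 0],
    [0, 0, -0.3, 0, 0, 0],
    [0, 0, 0, 0, 0, 0],
    [0, 0, -0.2, 0, 0, 0],
    [0, 0, 0, 0, 0, 0],
    [0, 0, 0, 0, 0, 0]
  ]
}}

```text
clock: 23.15
position: [0.5093, 0.0703, 0.1057]
ee_rot: [-2.975, -1.009, 0.0]
force: [-0.8, -0.2, 0.6]
width: 0.169
```

Request:
{"api": "move_arm", "payload": {
  "series": [
    [0, 0, -0.2, 0, 0, 0],
    [0, 0, 0, 0, 0, 0],
    [0, 0, -0.2, 0, 0, 0],
    [0, 0, 0, 0, 0, 0],
    [0, 0, 0, 0, 0, 0]
  ]
}}

```text
clock: 23.65
position: [0.5093, 0.0703, 0.1017]
ee_rot: [-2.975, -1.009, 0.0]
force: [-1.3, -0.4, -1.3]
width: 0.171
```

Request:
{"api": "move_arm", "payload": {
  "series": [
    [0, 0, -0.2, 0, 0, 0],
    [0, 0, 0, 0, 0, 0],
    [0, 0, -0.2, 0, 0, 0],
    [0, 0, 0, 0, 0, 0],
    [0, 0, 0, 0, 0, 0]
  ]
}}

```text
clock: 24.15
position: [0.5093, 0.0703, 0.0977]
ee_rot: [-2.975, -1.009, 0.0]
force: [1.1, 0.3, -1.1]
width: 0.174
```

Request:
{"api": "move_arm", "payload": {
  "series": [
    [0, 0, -0.2, 0, 0, 0],
    [0, 0, 0, 0, 0, 0],
    [0, 0, -0.2, 0, 0, 0],
    [0, 0, 0, 0, 0, 0],
    [0, 0, -0.1, 0, 0, 0],
    [0, 0, 0, 0, 0, 0],
    [0, 0, 0, 0, 0, 0]
  ]
}}

```text
clock: 24.85
position: [0.5094, 0.0703, 0.0927]
ee_rot: [2.975, 1.009, -0.0]
force: [0.3, 0.5, -0.9]
width: 0.172
```

Request:
{"api": "move_arm", "payload": {
  "series": [
    [0, 0, -0.1, 0, 0, 0],
    [0, 0, 0, 0, 0, 0],
    [0, 0, 0, 0, 0, 0]
  ]
}}

```text
clock: 25.15
position: [0.5094, 0.0703, 0.0917]
ee_rot: [2.975, 1.01, 0.0]
force: [-1.0, 0.4, -1.2]
width: 0.176
```

Request:
{"api": "move_arm", "payload": {
  "series": [
    [0, 0, -0.1, 0, 0, 0],
    [0, 0, 0, 0, 0, 0],
    [0, 0, 0, 0, 0, 0]
  ]
}}

```text
clock: 25.45
position: [0.5094, 0.0703, 0.0908]
ee_rot: [2.975, 1.009, 0.0]
force: [0.1, 0.5, -0.8]
width: 0.171
```

Request:
{"api": "move_arm", "payload": {
  "series": [
    [0, 0, -0.05, 0, 0, 0],
    [0, 0, 0, 0, 0, 0],
    [0, 0, 0, 0, 0, 0]
  ]
}}

```text
clock: 25.75
position: [0.5095, 0.0703, 0.0907]
ee_rot: [2.975, 1.009, 0.0]
force: [-1.9, -0.5, 6.7]
width: 0.17
```

Request:
{"api": "move_arm", "payload": {
  "series": [
    [0, 0, -0.05, 0, 0, 0],
    [0, 0, 0, 0, 0, 0],
    [0, 0, 0, 0, 0, 0],
    [0, 0, 0, 0, 0, 0]
  ]
}}

```text
clock: 26.15
position: [0.5095, 0.0703, 0.0907]
ee_rot: [2.974, 1.009, 0.001]
force: [-3.7, -1.4, 12.2]
width: 0.171
```

Seated (12 N, TCP stopped at 0.0907). I'll relieve the load, release and rise.

Request:
{"api": "move_arm", "payload": {
  "series": [
    [0, 0, 0.08, 0, 0, 0],
    [0, 0, 0, 0, 0, 0]
  ]
}}

```text
clock: 26.35
position: [0.5095, 0.0703, 0.0907]
ee_rot: [2.975, 1.009, 0.0]
force: [-1.4, -1.1, 4.9]
width: 0.172
```

Request:
{"api": "move_arm", "payload": {
  "series": [
    [0, 0, 0, 0, 0, 0],
    [0, 0, 0, 0, 0, 0],
    [0, 0, 0, 0, 0, 0],
    [0, 0, 0, 0, 0, 0],
    [0, 0, 0, 0, 0, 0],
    [0, 0, 0, 0, 0, 0]
  ],
  "grip": 0.55
}}

```text
clock: 26.95
position: [0.5094, 0.0703, 0.0905]
ee_rot: [2.975, 1.009, -0.0]
force: [-0.5, 0.1, -0.3]
width: 0.547
```

Request:
{"api": "move_arm", "payload": {
  "series": [
    [0, 0, 0.5, 0, 0, 0],
    [0, 0, 1.5, 0, 0, 0],
    [0, 0, 2, 0, 0, 0],
    [0, 0, 3, 0, 0, 0],
    [0, 0, 3, 0, 0, 0],
    [-1, 0, 2, 0, 0, 0],
    [-3, -2, 0, 0, 0, 0],
    [-1, -1, 0, 0, 0, 0]
  ]
}}

```text
clock: 27.75
position: [0.4573, 0.0393, 0.2112]
ee_rot: [2.974, 1.009, -0.001]
force: [0.3, 0.2, 0.1]
width: 0.549
```

Request:
{"api": "move_arm", "payload": {
  "series": [
    [0, 0, 0, 0, 0, 0],
    [0, 0, 0, 0, 0, 0],
    [0, 0, 0, 0, 0, 0],
    [0, 0, 0, 0, 0, 0],
    [0, 0, 0, 0, 0, 0]
  ]
}}

```text
clock: 28.25
position: [0.4597, 0.0407, 0.2104]
ee_rot: [-2.974, -1.01, 0.0]
force: [0.4, 0.4, -0.0]
width: 0.551
```

Run:
```python
from h import *
st=monitor.observe(); im=imaging.get_image('wrist'); c=cam(im,st); p=st['position']; print(p,st['width'],st['force'],proj(c,(.5095,.0703,.106)))
s=imaging.get_image('side')
for o in outline_of('side','pin_head')[:2]: print(o['p'],o['rect'])
o=np.zeros((384,800,3),np.uint8);o[:,:400]=cv2.resize(im['color'][0:240,60:310],(400,384));o[:,400:]=cv2.resize(s['color'][150:234,195:283],(400,384),interpolation=3);save('m7.png',o)
```

```text
[0.45970797 0.04074505 0.21035396] 0.5508473240716674 [ 0.4296637   0.3584773  -0.02696902] [260.54482617 119.00399354]
0.64 [305.4, 225.9, 34.2, 32.7]
0.51 [235.9, 193.7, 4.3, 14.0]
```

View pics/m7.png

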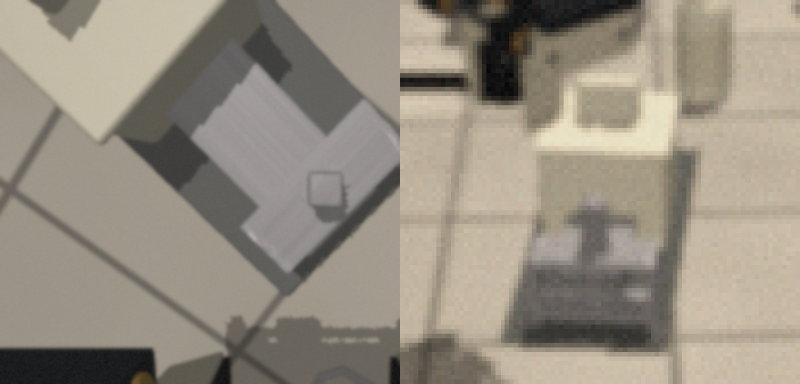

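The pin stands upright in the bracket (square head at about (325,188) in the left panel), its collar sits on the bracket's top, and the gripper is clear.

```bash
python3 -c "
from h import *
print(workorder.sign_off())"
```

```text
the job is handed in; nothing more can be done
None
```

I slid the caddy onto its stop and backed it off about 1.5 mm to home. Then I took the bare steel pin from its stand and threaded it through the upper plate, the tongue and the lower plate. I released it, moved the gripper clear and handed the job in at about 28 s of the 72 s allowed; sign-off gave no verdict.

**Pin:** The insertion met no noticeable resistance until the collar seated. It seated at a TCP height of 0.0907 m, against 0.0908 m when it sat on the stand of the same height. The seating force at the wrist was about 12 N. The last pictures show the pin upright on the bracket, with the gripper clear and its force reading near zero.

**Caddy:** I did not measure its final position after release. The tool sprang about 2 mm when the fingers opened, so the caddy may be slightly off exact home. The pin passing freely through the slot suggests it is within tolerance.

**Disagreements:**
- The wrist camera was about 2 mm off sideways against the held pin, so I aimed by the pin and hole seen together in one picture.
- One early wrist reading, taken while the arm was still moving, was about 10 mm off; I discarded it.

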